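Press the plaque inlays home in order

TASK

Wooden plaques lie on the workshop bench, each with a push-fit coloured inlay that still stands proud: with the fingertips, press the inlays fully home, gently and one after another, first the red, then the blue, then the yellow. The green one is not ready: do not touch it or its plaque. Pick nothing up, and leave the plaques and everything else lying where they are.

Things in the scene. Friction and masses are not known exactly. Their poses are not given: they have to be found in the camera images.
- red_plaque: loose hexagonal plaque of pale wood (about 0.16 kg) lying on the bench, 110 mm across flats, 127 mm across corners, 24 mm thick, with the red inlay at its centre; origin at the centre of its underside, z up
- red_top (a point): centre of the flat top of the red inlay: a round dark-wood button 54 mm across with a red face 44 mm across, standing out of the plaque's middle. It slides straight down in its plaque; its top stands 27 mm above the bench when fully home (3 mm above the plaque's face) and up to 35 mm when fully out
- red_inlay (a joint): how far the red inlay is pushed in, in m: 0 fully out (top 35 mm above the bench), 0.008 fully home against its stop (27 mm). It starts between 0 and 0.002, moves against a steady friction of about 4 N, and stays where it is left; at the stop the force rises quickly
- blue_plaque: loose hexagonal plaque of pale wood (about 0.16 kg) lying on the bench, 110 mm across flats, 127 mm across corners, 24 mm thick, with the blue inlay at its centre; origin at the centre of its underside, z up
- blue_top (a point): centre of the flat top of the blue inlay: a round dark-wood button 54 mm across with a blue face 44 mm across, standing out of the plaque's middle. It slides straight down in its plaque; its top stands 27 mm above the bench when fully home (3 mm above the plaque's face) and up to 35 mm when fully out
- blue_inlay (a joint): how far the blue inlay is pushed in, in m: 0 fully out (top 35 mm above the bench), 0.008 fully home against its stop (27 mm). It starts between 0 and 0.002, moves against a steady friction of about 4 N, and stays where it is left; at the stop the force rises quickly
- yellow_plaque: loose hexagonal plaque of pale wood (about 0.16 kg) lying on the bench, 110 mm across flats, 127 mm across corners, 24 mm thick, with the yellow inlay at its centre; origin at the centre of its underside, z up
- yellow_top (a point): centre of the flat top of the yellow inlay: a round dark-wood button 54 mm across with a yellow face 44 mm across, standing out of the plaque's middle. It slides straight down in its plaque; its top stands 27 mm above the bench when fully home (3 mm above the plaque's face) and up to 35 mm when fully out
- yellow_inlay (a joint): how far the yellow inlay is pushed in, in m: 0 fully out (top 35 mm above the bench), 0.008 fully home against its stop (27 mm). It starts between 0 and 0.002, moves against a steady friction of about 4 N, and stays where it is left; at the stop the force rises quickly
- green_plaque: loose hexagonal plaque of pale wood (about 0.16 kg) lying on the bench, 110 mm across flats, 127 mm across corners, 24 mm thick, with the green inlay at its centre; origin at the centre of its underside, z up
- green_top (a point): centre of the flat top of the green inlay: a round dark-wood button 54 mm across with a green face 44 mm across, standing out of the plaque's middle. It slides straight down in its plaque; its top stands 27 mm above the bench when fully home (3 mm above the plaque's face) and up to 35 mm when fully out
- green_inlay (a joint): how far the green inlay is pushed in, in m: 0 fully out (top 35 mm above the bench), 0.008 fully home against its stop (27 mm). It starts between 0 and 0.002, and must be left alone
- hammer: small hammer lying flat, yellow handle and dark steel head, 220 mm long, handle along its x; origin under its middle; a bystander
- glue_bottle: closed yellow glue bottle with red cap, standing, 54 mm wide and 150 mm tall; origin at the centre of its underside; a bystander
- paint_jar: closed jar with white cap, standing, 56 mm wide and 65 mm tall; origin at the centre of its underside; a bystander
- tape_roll: cardboard-brown roll lying flat, 90 mm wide and 24 mm tall; origin at the centre of its underside; a bystander
- offcut: offcut stick of pale wood lying flat, 30 x 100 x 20 mm (x, y, z); origin at the centre of its underside; a bystander
Things that resemble listed ones, but are neither listed nor needed, are in the scene too. Leave any orange or pink look-alike of the yellow_plaque alone.

How it is judged (in metres and radians):
On the way, in this order (a step that is already met when the one before it is completed fails the run):
1. the red inlay is pressed home (6.5 mm or more of its 8 mm) (value of joint red_inlay above 0.0065 m), for 0.2 s.
2. the blue inlay is pressed home (6.5 mm or more of its 8 mm) (value of joint blue_inlay above 0.0065 m), for 0.2 s.
3. the yellow inlay is pressed home (6.5 mm or more of its 8 mm) (value of joint yellow_inlay above 0.0065 m), for 0.2 s.
At the end, for the whole second after the job is handed in: The red, blue and yellow inlays are each pushed in at least 6.5 mm of their 8 mm; the green inlay is still out (under 4 mm); all four plaques lie flat and still within 20 mm of where they started, and the other loose things too (value of joint each of red_inlay, blue_inlay, yellow_inlay above 0.0065 m and value of joint green_inlay below 0.004 m and distance of each of red_plaque, blue_plaque, yellow_plaque, green_plaque, hammer, glue_bottle, paint_jar, tape_roll, offcut from where it was at the start of the episode below 0.02 m and height (world z) of each of red_plaque, blue_plaque, yellow_plaque, green_plaque below 0.008 m and linear speed of each of red_plaque, blue_plaque, yellow_plaque, green_plaque below 0.02 m/s); the robot touches nothing.
It fails at once if an inlay or its plaque is pressed with more than 30 N (contact force between any of the arm, the fingers and red_plaque above 30 N or contact force between any of the arm, the fingers and blue_plaque above 30 N or contact force between any of the arm, the fingers and yellow_plaque above 30 N).
It fails at once if a plaque is lifted (8 mm) or tipped (0.15 rad) (height (world z) of any of red_plaque, blue_plaque, yellow_plaque, green_plaque above 0.008 m or angle between any of red_plaque, blue_plaque, yellow_plaque, green_plaque's own z axis and vertical above 0.15 rad).
It fails at once if a plaque is shifted by more than 20 mm (distance of any of red_plaque, blue_plaque, yellow_plaque, green_plaque from where it was at the start of the episode above 0.02 m).
It fails at once if the robot touches the plaque with the green inlay (over 0.5 N) (contact force between any of the arm, the fingers and green_plaque above 0.5 N).
It fails at once if the hammer, glue bottle, jar, roll or offcut is moved by more than 20 mm (distance of any of hammer, glue_bottle, paint_jar, tape_roll, offcut from where it was at the start of the episode above 0.02 m).
It also fails if it takes over 51 s, if anything falls off the work surface, if the arm or the gripper's body presses on something with over 40 N, if the wrist force passes 120 N, or if a joint passes its speed limit or range.

ROBOT

A 6-joint arm with a two-finger parallel gripper is mounted at the origin on the work surface. World frame = base frame: x ahead of the robot, y to its left, z up, the work surface at z = 0. Lengths are in mm, angles in rad, forces in N, time in s.
With the tool pointing down it reaches from about 300 to 950 mm from the base axis. Payload 3.1 kg.
Tool frame: the origin (TCP) lies midway between the tips of the shut fingers; the grasp point (between the pads) lies 19 mm behind it (ctrl.tcp_to_grasp is the z of the grasp point in the tool frame, in mm); z points along the fingers, y is the line along which they close (so a half turn about z gives the same grasp; the last joint's range is limited). The gripper opens to 85 mm and grips with 20 to 120 N. Pads are 22 mm wide; open, the fingers measure 114 mm over their backs; the gripper's body (76 mm by 85 mm) begins 54 mm behind the grasp point. The pads swing forward as they close: fully open they stand 13 mm farther back than shut.
Start: joints at [-1.21, 0.308, 1.634, -0, 1.2, -0.07], TCP at [260.974, -567.913, 231.272] pointing down, gripper open.
Joint ranges: [-3.06, 3.06], [-0.79, 1.96], [0.05, 2.63], [-1.19, 4.34], [0.05, 2.64], [-2.94, 2.94]. Speed limits (rad/s): [2.79, 2.79, 3.14, 3.14, 3.14, 3.14].

INTERFACE

Orientations are given as a unit quaternion [w, x, y, z].
In Python, from workcell import ctrl, cams, job gives the robot as it stands.
- The arm moves only by the tool carry_out, never from a script. Its argument "motion" is a list of rows, each a list of 7 numbers: the shift along the tool's x, y, z normalised to -1 to 1, where 1 is 0.04 m, then the turn, a rotation vector about the tool's x, y, z normalised to -1 to 1, where 1 is 0.08 rad, then the closure, from -1 (fully open) to 1 (shut). In form: [[tx, ty, tz, wx, wy, wz, jaw], ...]. A call has 1 to 8 rows; each row shifts and turns the commanded pose from where the row before left it, along the tool's axes as they then stand; what a row does not reach is not made up. A row lasts 1/12 s, in which the tool goes at most 41.7 mm and 7.16 degrees, less where a joint would pass 70% of its speed; a pose out of reach is approached as far as the arm can. A call with a number of a shift or a turn outside -1 to 1 is refused whole. A call with a gripper value outside its range is refused whole. The fingers move at their own pace and stop on an object; the grip force is fixed at half the most. Time passes only in rows, so rows that do not move let the fingers close. It gives the time, the measured TCP pose, the force, the opening and the grip force at its end, in the units of the state.
- ctrl.sense(): the state, without advancing time (a new reading comes with each control period).
- cams.camera(name): name is "scene" or "top" or "wrist"; returns (picture, depth): 480x640x3 uint8, red, green, blue; 480x640 float32, mm along the optical axis (not along the pixel's ray), 0 where there is no reading.
- cams.camera_model(name): a dict with "camera_matrix" (3x3 intrinsics, pixels), "pose" (4x4, takes a point from camera to world coordinates). Camera axes: x right, y down, z forward; pixel columns grow to the right and rows downward; lengths in mm; the calibration is good to about 2 mm. A picture is of the moment at which its call begins: read the wrist's pose just before it. camera_model takes no time and is no camera call; for the wrist camera it gives the pose at the moment of the call.
- job.sign_off(): hands the job in; it is judged then, once.
The state is a dict: "clock": time; "q": joint angles; "joint_velocities": joint speeds; "effort": joint torques, N m; "tool_pos": TCP position; "eef_rot": TCP orientation; "force": force on the tool from outside, world axes, zero at the start; "torque": the same for the moment, N m; "width": finger opening in mm; "grip_force": force on a finger pad.
Only numpy, scipy, OpenCV 4.12 (cv2) and the standard library are available. Lean on these libraries where they do the work, as an engineer would, in place of code of your own. Each camera call takes 0.05 s, during which the arm holds its last target. There are 200 camera calls.

## Working session

There is one attempt and no reset: what is moved stays moved. The work goes in short steps, Python scripts to look and compute and a tool call to move; the robot and the scene stay as the last step left them, time stands still between calls to the robot, and variables do not carry over. Pictures are saved under pics/ and viewed, at most 10 in all, crops included, and the job is handed in when it is done.

Besides the shell and the picture viewer there is one more tool, called after ">>>" by a JSON object that holds its "name" and its "arguments", one argument or row to a line. carry_out: Moves the arm, as the interface text tells. Its arguments: {"type":"object","properties":{"motion":{"type":"array"}},"required":["motion"]}

```bash
mkdir -p pics; python3 - <<'E'
from workcell import ctrl,cams,job
import cv2,numpy as np
s=ctrl.sense();print(s)
for n in("top","scene"):
    p,d=cams.camera(n);m=cams.camera_model(n)
    np.savez(f"{n}.npz",p=p,d=d,K=m["camera_matrix"],T=m["pose"]);cv2.imwrite(f"pics/{n}.png",p[...,::-1]);print(m)
E
```

```text
{'clock': 0.0, 'q': array([-1.20972142e+00,  3.09050686e-01,  1.63518768e+00,  3.30491293e-05,
        1.19970370e+00, -6.96899650e-02]), 'joint_velocities': array([-7.85773807e-05,  1.01749206e-03,  8.53057146e-04,  1.54763280e-03,
        4.67931666e-04,  8.03636944e-04]), 'effort': array([-1.30740456e-03, -4.15263641e+01, -2.76665103e+01, -3.86814681e-04,
        1.02253744e-02,  6.73474887e-06]), 'tool_pos': array([ 260.67600433, -567.13429275,  230.01810032]), 'eef_rot': array([-1.16449225e-03,  9.76895341e-01,  2.13715026e-01, -1.55310900e-04]), 'force': array([-0.52264721, -0.48206065, -0.45976892]), 'torque': array([ 0.02064171, -0.01505552,  0.02363681]), 'grip_force': 0.0, 'width': 85.14523564566039}
{'camera_matrix': array([[600.57435118,   0.        , 317.40325762],
       [  0.        , 600.57435118, 246.65754225],
       [  0.        ,   0.        ,   1.        ]]), 'pose': array([[-1.47358625e-02, -9.90459928e-01,  1.37010895e-01,
         3.57101511e+02],
       [-9.99773420e-01,  1.24900507e-02, -1.72367965e-02,
        -1.54346577e+00],
       [ 1.53610832e-02, -1.37233850e-01, -9.90419561e-01,
         1.27181294e+03],
       [ 0.00000000e+00,  0.00000000e+00,  0.00000000e+00,
         1.00000000e+00]])}
{'camera_matrix': array([[492.10715358,   0.        , 311.74682448],
       [  0.        , 492.10715358, 243.64873009],
       [  0.        ,   0.        ,   1.        ]]), 'pose': array([[-8.04673498e-02,  6.29353388e-01, -7.72941989e-01,
         1.27879564e+03],
       [ 9.96757089e-01,  5.12408804e-02, -6.20457685e-02,
         4.07721057e+01],
       [ 5.57513391e-04, -7.75428066e-01, -6.31435669e-01,
         6.98229865e+02],
       [ 0.00000000e+00,  0.00000000e+00,  0.00000000e+00,
         1.00000000e+00]])}
```

View pics/top.png

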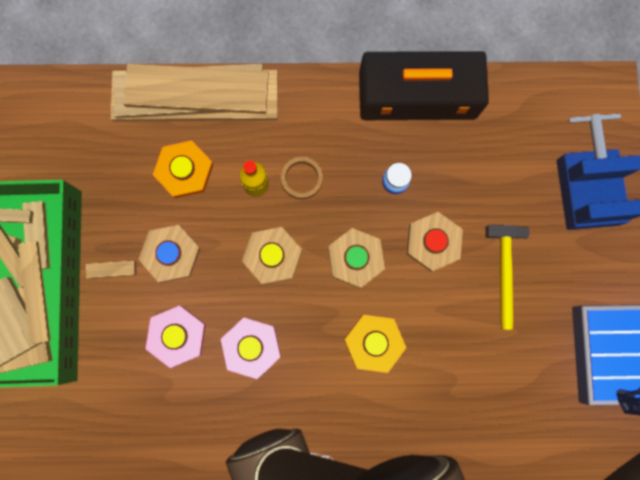

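View pics/scene.png

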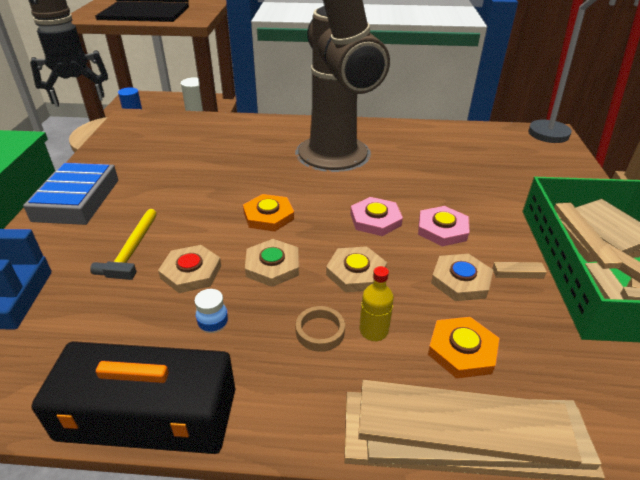

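Yellow candidates in the top picture: pale-wood hexagon (271,254), orange (181,167), amber-orange (376,344), pink (174,337) and pink (250,348). The description says pale wood, so I choose (271,254). Red is at (436,240), blue at (168,252), and green, which I must not touch, at (357,257).

```bash
cat > h.py <<'E'
import numpy as np,cv2
from scipy.spatial.transform import Rotation as R
def blob(n,seed,z=34.):
    f=np.load(n+".npz");p,d,K,T=[f[k] for k in("p","d","K","T")]
    lab=cv2.cvtColor(p,cv2.COLOR_RGB2HSV).astype(int);u,v=seed;c=lab[v,u]
    dh=np.abs(lab[...,0]-c[0]);dh=np.minimum(dh,180-dh)
    m=((dh<8)&(abs(lab[...,1]-c[1])<60)&(abs(lab[...,2]-c[2])<70)).astype(np.uint8)
    _,l,st,ce=cv2.connectedComponentsWithStats(m);i=l[v,u];uv=ce[i]
    r=T[:3,:3]@np.linalg.inv(K)@[*uv,1];o=T[:3,3]
    k=(z-o[2])/r[2];dm=np.median(d[l==i]);return o+k*r,(o+dm*r)[2],uv,st[i,4]
def tool(s,target):  # remaining shift in tool axes, units of 40 mm
    w,x,y,z=s["eef_rot"];return R.from_quat([x,y,z,w]).inv().apply(np.array(target)-s["tool_pos"])/40
E
python3 - <<'E'
from h import *
from workcell import ctrl
np.set_printoptions(precision=3,suppress=True)
S={"red":((436,240),(190,262)),"blue":((168,252),(463,271)),"yellow":((271,254),(357,262)),"green":((357,257),(271,256))}
s=ctrl.sense()
for k,(a,b) in S.items():
    t=blob("top",a);c=blob("scene",b);m=(t[0]+c[0])/2;m[2]=90
    print(k,t,c,m,tool(s,m))
p=cv2.imread("pics/top.png");cv2.imwrite("pics/crop.png",cv2.resize(p[200:310,130:480],None,fx=2.2,fy=2.2,interpolation=cv2.INTER_CUBIC))
E
```

```text
red (array([ 539.33 , -271.528,   34.   ]), np.float64(33.3516842072363), array([436.135, 239.965]), np.int32(370)) (array([ 539.104, -272.576,   34.   ]), np.float64(34.38613849073795), array([188.461, 259.951]), np.int32(245)) [ 539.217 -272.052   90.   ] [ 9.407 -3.789  3.514]
blue (array([520.598, 288.38 ,  34.   ]), np.float64(34.0371839279303), array([167.047, 252.238]), np.int32(344)) (array([520.089, 286.57 ,  34.   ]), np.float64(34.243676936172506), array([463.602, 268.568]), np.int32(241)) [520.344 287.475  90.   ] [ 14.82  -16.697   3.542]
yellow (array([513.813,  73.11 ,  34.   ]), np.float64(34.31484695845006), array([271.156, 254.169]), np.int32(379)) (array([513.085,  71.587,  34.   ]), np.float64(34.68486541696166), array([356.581, 260.585]), np.int32(246)) [513.449  72.348  90.   ] [ 12.417 -11.882   3.531]
green (array([ 506.32 , -103.826,   34.   ]), np.float64(33.99174180647401), array([356.4  , 256.665]), np.int32(325)) (array([ 507.133, -105.238,   34.   ]), np.float64(34.53906954534534), array([271.505, 254.179]), np.int32(212)) [ 506.726 -104.532   90.   ] [10.418 -7.934  3.523]
```

View pics/crop.png

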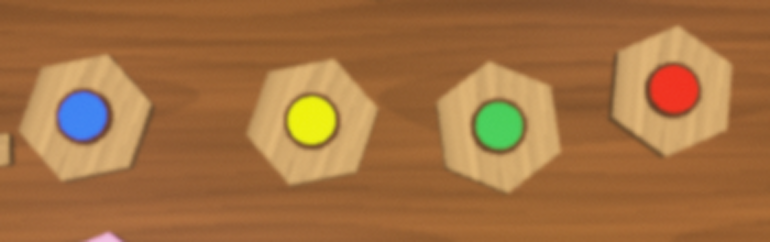

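The crop shows the blue (83,116), yellow (311,120), green (499,125) and red (673,90) buttons, all on pale-wood hexagons, so the choice holds. Now I'll shut the fingers and travel to red, staying high.

>>> {"name": "carry_out", "arguments": {
  "motion": [
    [0.5,-0.2,0,0,0,0,1],
    [0.8,-0.3,0,0,0,0,1],
    [0.8,-0.3,0,0,0,0,1],
    [0.8,-0.3,0,0,0,0,1],
    [0.8,-0.3,0,0,0,0,1],
    [0.8,-0.3,0,0,0,0,1],
    [0.8,-0.3,0,0,0,0,1],
    [0.8,-0.3,0,0,0,0,1]
  ]
}}

```text
clock: 0.77
tool_pos: [444.9, -380.8, 230.7]
eef_rot: [-0.0, 0.977, 0.214, -0.0]
force: [0.4, -0.5, 0.0]
width: -0.1
grip_force: 0.0
```

>>> {"name": "carry_out", "arguments": {
  "motion": [
    [0.8,-0.35,0.5,0,0,0,1],
    [0.8,-0.35,0.5,0,0,0,1],
    [0.8,-0.35,0.5,0,0,0,1],
    [0.5,-0.2,0.5,0,0,0,1],
    [0.2,-0.1,0.5,0,0,0,1],
    [0,0,0.5,0,0,0,1],
    [0,0,0,0,0,0,1],
    [0,0,0,0,0,0,1]
  ]
}}

```text
clock: 1.43
tool_pos: [533.0, -280.5, 109.5]
eef_rot: [-0.002, 0.977, 0.214, -0.002]
force: [0.6, 0.3, 0.7]
width: 0.1
grip_force: 0.0
```

```bash
cat > go.py <<'E'
import sys
from h import *
from workcell import ctrl
np.set_printoptions(precision=3,suppress=True)
s=ctrl.sense();P={"red":(539.2,-272,50),"blue":(520.3,287.5,50),"yellow":(513.4,72.3,50)}
print(s["clock"],s["tool_pos"],s["eef_rot"],s["force"],s["width"],tool(s,P[sys.argv[1]]))
E
python3 go.py red
```

```text
1.4333 [ 532.972 -280.495  109.48 ] [-0.002  0.977  0.214 -0.002] [0.595 0.291 0.701] 0.07598521900455128 [ 0.234 -0.122  1.487]
```

>>> {"name": "carry_out", "arguments": {
  "motion": [
    [0.23,-0.12,0.3,0,0,0,1],
    [0,0,0.5,0,0,0,1],
    [0,0,0.4,0,0,0,1],
    [0,0,0.2,0,0,0,1],
    [0,0,0.1,0,0,0,1],
    [0,0,0.05,0,0,0,1],
    [0,0,0,0,0,0,1],
    [0,0,0,0,0,0,1]
  ]
}}

```text
clock: 2.1
tool_pos: [541.6, -274.0, 50.3]
eef_rot: [0.001, 0.977, 0.214, 0.001]
force: [0.0, -0.1, 0.2]
width: -0.3
grip_force: 0.0
```

```bash
python3 go.py red
```

```text
2.1 [ 541.591 -273.961   50.348] [0.001 0.977 0.214 0.001] [ 0.002 -0.068  0.157] -0.3021434144704138 [-0.034 -0.07   0.009]
```

>>> {"name": "carry_out", "arguments": {
  "motion": [
    [-0.03,-0.03,0.05,0,0,0,1],
    [0,0,0.05,0,0,0,1],
    [0,0,0.05,0,0,0,1],
    [0,0,0.05,0,0,0,1],
    [0,0,0.05,0,0,0,1],
    [0,0,0.05,0,0,0,1],
    [0,0,0,0,0,0,1],
    [0,0,0,0,0,0,1]
  ]
}}

```text
clock: 2.77
tool_pos: [539.0, -272.7, 37.0]
eef_rot: [-0.0, 0.977, 0.214, -0.0]
force: [1.1, 0.2, -1.4]
width: -0.0
grip_force: 0.0
```

>>> {"name": "carry_out", "arguments": {
  "motion": [
    [0,0,0.025,0,0,0,1],
    [0,0,0.025,0,0,0,1],
    [0,0,0.025,0,0,0,1],
    [0,0,0.025,0,0,0,1],
    [0,0,0,0,0,0,1]
  ]
}}

```text
clock: 3.18
tool_pos: [539.2, -272.8, 33.3]
eef_rot: [0.0, 0.977, 0.214, 0.0]
force: [-0.3, -0.0, -0.7]
width: -0.3
grip_force: 0.0
```

>>> {"name": "carry_out", "arguments": {
  "motion": [
    [0,0,0.025,0,0,0,1],
    [0,0,0.025,0,0,0,1],
    [0,0,0.025,0,0,0,1],
    [0,0,0,0,0,0,1]
  ]
}}

```text
clock: 3.52
tool_pos: [539.2, -272.8, 30.4]
eef_rot: [0.0, 0.977, 0.214, 0.0]
force: [-0.3, 0.5, 2.7]
width: -0.1
grip_force: 1.7
```

>>> {"name": "carry_out", "arguments": {
  "motion": [
    [0,0,0.025,0,0,0,1],
    [0,0,0.025,0,0,0,1],
    [0,0,0,0,0,0,1]
  ]
}}

```text
clock: 3.77
tool_pos: [539.2, -272.9, 28.2]
eef_rot: [0.0, 0.977, 0.214, 0.0]
force: [-0.2, -0.3, 3.1]
width: -0.1
grip_force: 1.5
```

Friction is about 3–4 N and the inlay is sliding. Next come half-millimetre steps to the stop.

>>> {"name": "carry_out", "arguments": {
  "motion": [
    [0,0,0.0125,0,0,0,1],
    [0,0,0.0125,0,0,0,1],
    [0,0,0,0,0,0,1]
  ]
}}

```text
clock: 4.02
tool_pos: [539.2, -272.8, 27.2]
eef_rot: [0.0, 0.977, 0.214, 0.0]
force: [-0.9, 0.4, 3.4]
width: 0.0
grip_force: 1.6
```

>>> {"name": "carry_out", "arguments": {
  "motion": [
    [0,0,0.01,0,0,0,1],
    [0,0,0,0,0,0,1]
  ]
}}

```text
clock: 4.18
tool_pos: [539.3, -272.8, 27.1]
eef_rot: [0.0, 0.977, 0.214, 0.0]
force: [-0.9, 0.7, 3.8]
width: 0.1
grip_force: 2.4
```

>>> {"name": "carry_out", "arguments": {
  "motion": [
    [0,0,0.01,0,0,0,1],
    [0,0,0,0,0,0,1]
  ]
}}

```text
clock: 4.35
tool_pos: [539.3, -272.8, 27.1]
eef_rot: [-0.0, 0.977, 0.214, -0.0]
force: [-1.8, 1.1, 6.9]
width: -0.2
grip_force: 3.4
```

>>> {"name": "carry_out", "arguments": {
  "motion": [
    [0,0,0.01,0,0,0,1],
    [0,0,0,0,0,0,1],
    [0,0,0,0,0,0,1],
    [0,0,0,0,0,0,1]
  ]
}}

```text
clock: 4.68
tool_pos: [539.3, -272.9, 27.1]
eef_rot: [-0.0, 0.977, 0.214, -0.0]
force: [-1.4, 1.4, 8.6]
width: -0.1
grip_force: 4.4
```

>>> {"name": "carry_out", "arguments": {
  "motion": [
    [0,0,-0.1,0,0,0,1],
    [0,0,-0.4,0,0,0,1],
    [0,0,-0.8,0,0,0,1],
    [0,0,-0.9,0,0,0,1],
    [0,0,-0.9,0,0,0,1],
    [0,0,-0.9,0,0,0,1],
    [0,0,-0.9,0,0,0,1],
    [0,0,0,0,0,0,1]
  ]
}}

```text
clock: 5.35
tool_pos: [543.9, -275.6, 231.0]
eef_rot: [0.005, 0.977, 0.214, 0.006]
force: [1.5, -1.1, 1.2]
width: -0.2
grip_force: 0.0
```

```bash
python3 go.py blue; python3 - <<'E'
from workcell import cams
import cv2
p,d=cams.camera("scene");cv2.imwrite("pics/s2.png",p[...,::-1])
E
```

```text
5.35 [ 543.948 -275.569  230.978] [0.005 0.977 0.214 0.006] [ 1.546 -1.142  1.222] -0.21541846685526103 [  5.302 -13.096   4.4  ]
```

View pics/s2.png

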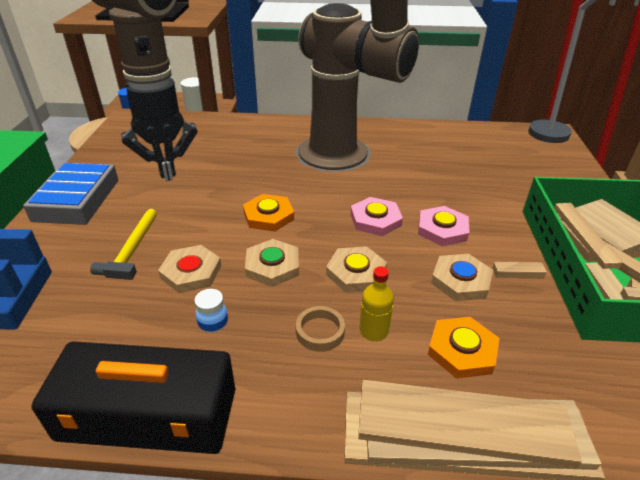

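The picture shows red (190,264) sitting low in its plaque. The plaque and everything around it are unmoved. On to blue, travelling high.

>>> {"name": "carry_out", "arguments": {
  "motion": [
    [0.15,-0.35,0,0,0,0,1],
    [0.3,-0.75,0,0,0,0,1],
    [0.3,-0.75,0,0,0,0,1],
    [0.3,-0.75,0,0,0,0,1],
    [0.3,-0.75,0,0,0,0,1],
    [0.3,-0.75,0,0,0,0,1],
    [0.3,-0.75,0,0,0,0,1],
    [0.3,-0.75,0,0,0,0,1]
  ]
}}

```text
clock: 6.07
tool_pos: [524.7, -29.0, 219.0]
eef_rot: [-0.001, 0.977, 0.214, -0.002]
force: [0.9, 0.2, -0.2]
width: -0.1
grip_force: 0.0
```

>>> {"name": "carry_out", "arguments": {
  "motion": [
    [0.3,-0.75,0,0,0,0,1],
    [0.3,-0.75,0,0,0,0,1],
    [0.3,-0.75,0,0,0,0,1],
    [0.3,-0.75,0,0,0,0,1],
    [0.3,-0.75,0,0,0,0,1],
    [0.3,-0.75,0,0,0,0,1],
    [0.3,-0.75,0,0,0,0,1],
    [0,0,0,0,0,0,1]
  ]
}}

```text
clock: 6.73
tool_pos: [513.0, 199.5, 219.2]
eef_rot: [-0.002, 0.976, 0.216, -0.002]
force: [0.2, -0.0, 0.6]
width: 0.2
grip_force: 0.0
```

```bash
python3 go.py blue
```

```text
6.7333 [512.998 199.529 219.225] [-0.002  0.976  0.216 -0.002] [ 0.186 -0.021  0.605] 0.16836539522978283 [ 1.108 -1.899  4.235]
```

>>> {"name": "carry_out", "arguments": {
  "motion": [
    [0.3,-0.5,0.2,0,0,0,1],
    [0.3,-0.5,0.4,0,0,0,1],
    [0.3,-0.5,0.5,0,0,0,1],
    [0.2,-0.4,0.6,0,0,0,1],
    [0,0,0.6,0,0,0,1],
    [0,0,0.6,0,0,0,1],
    [0,0,0.3,0,0,0,1],
    [0,0,0,0,0,0,1]
  ]
}}

```text
clock: 7.4
tool_pos: [519.3, 279.7, 88.5]
eef_rot: [0.001, 0.977, 0.214, -0.006]
force: [-0.1, 0.4, 0.5]
width: 0.3
grip_force: 0.0
```

```bash
python3 go.py blue
```

```text
7.4 [519.345 279.697  88.478] [ 0.001  0.977  0.214 -0.006] [-0.113  0.396  0.492] 0.255173604487744 [ 0.114 -0.167  0.961]
```

>>> {"name": "carry_out", "arguments": {
  "motion": [
    [0.1,-0.15,0.3,0,0,0,1],
    [0,0,0.35,0,0,0,1],
    [0,0,0.2,0,0,0,1],
    [0,0,0.1,0,0,0,1],
    [0,0,0.05,0,0,0,1],
    [0,0,0,0,0,0,1],
    [0,0,0,0,0,0,1],
    [0,0,0,0,0,0,1]
  ]
}}

```text
clock: 8.07
tool_pos: [526.0, 289.0, 54.8]
eef_rot: [-0.0, 0.977, 0.214, 0.001]
force: [0.4, -1.1, -0.1]
width: -0.3
grip_force: 0.0
```

```bash
python3 go.py blue
```

```text
8.0667 [526.036 288.957  54.832] [-0.     0.977  0.214  0.001] [ 0.371 -1.072 -0.082] -0.30168162827639294 [-0.146 -0.027  0.121]
```

>>> {"name": "carry_out", "arguments": {
  "motion": [
    [-0.07,-0.01,0.1,0,0,0,1],
    [-0.07,-0.01,0.1,0,0,0,1],
    [0,0,0.1,0,0,0,1],
    [0,0,0.05,0,0,0,1],
    [0,0,0.05,0,0,0,1],
    [0,0,0,0,0,0,1],
    [0,0,0,0,0,0,1]
  ]
}}

```text
clock: 8.65
tool_pos: [519.9, 287.1, 37.9]
eef_rot: [0.0, 0.977, 0.214, -0.0]
force: [-0.3, 0.0, -0.6]
width: 0.0
grip_force: 0.0
```

>>> {"name": "carry_out", "arguments": {
  "motion": [
    [0,0,0.025,0,0,0,1],
    [0,0,0.025,0,0,0,1],
    [0,0,0.025,0,0,0,1],
    [0,0,0,0,0,0,1]
  ]
}}

```text
clock: 8.98
tool_pos: [519.9, 287.1, 34.9]
eef_rot: [0.0, 0.977, 0.214, -0.0]
force: [0.8, 0.2, -0.5]
width: 0.2
grip_force: 0.0
```

>>> {"name": "carry_out", "arguments": {
  "motion": [
    [0,0,0.025,0,0,0,1],
    [0,0,0.025,0,0,0,1],
    [0,0,0.025,0,0,0,1],
    [0,0,0.025,0,0,0,1],
    [0,0,0,0,0,0,1]
  ]
}}

```text
clock: 9.4
tool_pos: [520.1, 287.3, 31.3]
eef_rot: [-0.0, 0.977, 0.214, 0.0]
force: [-1.0, -0.7, 3.5]
width: -0.2
grip_force: 1.7
```

>>> {"name": "carry_out", "arguments": {
  "motion": [
    [0,0,0.025,0,0,0,1],
    [0,0,0.025,0,0,0,1],
    [0,0,0.0125,0,0,0,1],
    [0,0,0,0,0,0,1]
  ]
}}

```text
clock: 9.73
tool_pos: [520.1, 287.2, 28.5]
eef_rot: [-0.0, 0.977, 0.214, 0.0]
force: [-1.2, -1.0, 4.0]
width: -0.1
grip_force: 1.6
```

>>> {"name": "carry_out", "arguments": {
  "motion": [
    [0,0,0.0125,0,0,0,1],
    [0,0,0.0125,0,0,0,1],
    [0,0,0.0125,0,0,0,1],
    [0,0,0,0,0,0,1]
  ]
}}

```text
clock: 10.07
tool_pos: [520.1, 287.2, 27.1]
eef_rot: [-0.0, 0.977, 0.214, 0.0]
force: [-0.1, 0.6, 3.5]
width: -0.1
grip_force: 1.9
```

>>> {"name": "carry_out", "arguments": {
  "motion": [
    [0,0,0.01,0,0,0,1],
    [0,0,0,0,0,0,1]
  ]
}}

```text
clock: 10.23
tool_pos: [520.1, 287.2, 27.1]
eef_rot: [-0.0, 0.977, 0.214, 0.0]
force: [-1.2, -0.3, 5.8]
width: 0.1
grip_force: 2.9
```

At the stop. I'll press slightly more and hold, lift, then head for yellow.

>>> {"name": "carry_out", "arguments": {
  "motion": [
    [0,0,0.01,0,0,0,1],
    [0,0,0.005,0,0,0,1],
    [0,0,0,0,0,0,1],
    [0,0,0,0,0,0,1],
    [0,0,0,0,0,0,1]
  ]
}}

```text
clock: 10.65
tool_pos: [520.1, 287.3, 27.0]
eef_rot: [0.0, 0.977, 0.214, 0.0]
force: [-2.0, -0.4, 9.1]
width: 0.4
grip_force: 4.5
```

>>> {"name": "carry_out", "arguments": {
  "motion": [
    [0,0,-0.1,0,0,0,1],
    [0,0,-0.4,0,0,0,1],
    [0,0,-0.8,0,0,0,1],
    [0,0,-0.9,0,0,0,1],
    [0,0,-0.9,0,0,0,1],
    [0,0,-0.9,0,0,0,1],
    [0,0,-0.9,0,0,0,1],
    [0,0,0,0,0,0,1]
  ]
}}

```text
clock: 11.32
tool_pos: [524.8, 289.5, 230.8]
eef_rot: [-0.002, 0.977, 0.214, 0.008]
force: [2.0, 0.6, 1.3]
width: -0.1
grip_force: 0.0
```

```bash
python3 go.py yellow
```

```text
11.3167 [524.82 289.47 230.77] [-0.002  0.977  0.214  0.008] [1.959 0.621 1.26 ] -0.09614586221357539 [-2.597  4.814  4.479]
```

>>> {"name": "carry_out", "arguments": {
  "motion": [
    [-0.2,0.4,0,0,0,0,1],
    [-0.4,0.8,0,0,0,0,1],
    [-0.4,0.8,0,0,0,0,1],
    [-0.4,0.8,0,0,0,0,1],
    [-0.4,0.8,0,0,0,0,1],
    [-0.4,0.8,0,0,0,0,1],
    [-0.2,0.4,0,0,0,0,1],
    [0,0,0,0,0,0,1]
  ]
}}

```text
clock: 11.98
tool_pos: [512.3, 69.1, 221.2]
eef_rot: [0.001, 0.977, 0.212, -0.001]
force: [-0.4, -0.2, 0.5]
width: 0.2
grip_force: 0.0
```

```bash
python3 go.py yellow
```

```text
11.9833 [512.281  69.134 221.151] [ 0.001  0.977  0.212 -0.001] [-0.405 -0.218  0.468] 0.1630556494886109 [ 0.066 -0.065  4.279]
```

>>> {"name": "carry_out", "arguments": {
  "motion": [
    [0,0,0.2,0,0,0,1],
    [0,0,0.5,0,0,0,1],
    [0,0,0.7,0,0,0,1],
    [0,0,0.8,0,0,0,1],
    [0,0,0.8,0,0,0,1],
    [0,0,0.6,0,0,0,1],
    [0,0,0.4,0,0,0,1],
    [0,0,0.1,0,0,0,1]
  ]
}}

```text
clock: 12.65
tool_pos: [509.1, 73.9, 53.7]
eef_rot: [-0.001, 0.977, 0.215, -0.004]
force: [-0.4, -0.0, -0.6]
width: 0.2
grip_force: 0.0
```

>>> {"name": "carry_out", "arguments": {
  "motion": [
    [0,0,0,0,0,0,1],
    [0,0,0,0,0,0,1],
    [0,0,0,0,0,0,1]
  ]
}}

```text
clock: 12.9
tool_pos: [514.3, 73.3, 59.3]
eef_rot: [0.0, 0.977, 0.214, 0.001]
force: [0.7, -0.2, 0.6]
width: -0.2
grip_force: 0.0
```

```bash
python3 go.py yellow
```

```text
12.9 [514.291  73.252  59.295] [0.    0.977 0.214 0.001] [ 0.727 -0.183  0.599] -0.1651331733458703 [-0.031  0.012  0.232]
```

>>> {"name": "carry_out", "arguments": {
  "motion": [
    [0,0,0.1,0,0,0,1],
    [0,0,0.15,0,0,0,1],
    [0,0,0.1,0,0,0,1],
    [0,0,0.1,0,0,0,1],
    [0,0,0.05,0,0,0,1],
    [0,0,0,0,0,0,1],
    [0,0,0,0,0,0,1],
    [0,0,0,0,0,0,1]
  ]
}}

```text
clock: 13.57
tool_pos: [513.0, 72.6, 38.1]
eef_rot: [0.0, 0.977, 0.214, 0.0]
force: [-0.3, -0.3, -0.4]
width: -0.2
grip_force: 0.0
```

```bash
python3 go.py yellow
```

```text
13.5667 [513.005  72.564  38.102] [0.    0.977 0.214 0.   ] [-0.301 -0.32  -0.375] -0.23892017259714565 [ 0.006  0.01  -0.297]
```

>>> {"name": "carry_out", "arguments": {
  "motion": [
    [0,0,0.025,0,0,0,1],
    [0,0,0.025,0,0,0,1],
    [0,0,0.025,0,0,0,1],
    [0,0,0.025,0,0,0,1],
    [0,0,0.025,0,0,0,1],
    [0,0,0,0,0,0,1]
  ]
}}

```text
clock: 14.07
tool_pos: [513.0, 72.6, 33.2]
eef_rot: [0.0, 0.977, 0.214, 0.0]
force: [-0.8, 0.4, 2.0]
width: -0.1
grip_force: 1.1
```

>>> {"name": "carry_out", "arguments": {
  "motion": [
    [0,0,0.025,0,0,0,1],
    [0,0,0.025,0,0,0,1],
    [0,0,0.025,0,0,0,1],
    [0,0,0.025,0,0,0,1],
    [0,0,0,0,0,0,1]
  ]
}}

```text
clock: 14.48
tool_pos: [513.0, 72.6, 29.0]
eef_rot: [0.0, 0.977, 0.214, 0.0]
force: [-1.5, 0.1, 2.6]
width: -0.1
grip_force: 1.3
```

>>> {"name": "carry_out", "arguments": {
  "motion": [
    [0,0,0.0125,0,0,0,1],
    [0,0,0.0125,0,0,0,1],
    [0,0,0.0125,0,0,0,1],
    [0,0,0.0125,0,0,0,1],
    [0,0,0,0,0,0,1]
  ]
}}

```text
clock: 14.9
tool_pos: [513.0, 72.6, 27.1]
eef_rot: [0.0, 0.977, 0.214, 0.0]
force: [0.5, -0.3, 4.0]
width: 0.3
grip_force: 1.8
```

>>> {"name": "carry_out", "arguments": {
  "motion": [
    [0,0,0.01,0,0,0,1],
    [0,0,0,0,0,0,1]
  ]
}}

```text
clock: 15.07
tool_pos: [513.0, 72.6, 27.1]
eef_rot: [0.0, 0.977, 0.214, -0.0]
force: [-1.9, -0.0, 7.2]
width: 0.1
grip_force: 3.2
```

>>> {"name": "carry_out", "arguments": {
  "motion": [
    [0,0,0.01,0,0,0,1],
    [0,0,0,0,0,0,1],
    [0,0,0,0,0,0,1],
    [0,0,0,0,0,0,1]
  ]
}}

```text
clock: 15.4
tool_pos: [513.0, 72.6, 27.0]
eef_rot: [-0.0, 0.977, 0.214, -0.0]
force: [-2.9, 0.1, 8.9]
width: 0.0
grip_force: 4.5
```

>>> {"name": "carry_out", "arguments": {
  "motion": [
    [0,0,-0.1,0,0,0,1],
    [0,0,-0.4,0,0,0,1],
    [0,0,-0.8,0,0,0,1],
    [0,0,-0.9,0,0,0,1],
    [0,0,-0.9,0,0,0,1],
    [0,0,-0.9,0,0,0,1],
    [0,0,-0.5,0,0,0,1],
    [0,0,0,0,0,0,1]
  ]
}}

```text
clock: 16.07
tool_pos: [517.1, 72.9, 212.0]
eef_rot: [0.001, 0.977, 0.214, 0.006]
force: [0.5, 0.8, 1.6]
width: -0.3
grip_force: 0.0
```

>>> {"name": "carry_out", "arguments": {
  "motion": [
    [0,0,0,0,0,0,1],
    [0,0,0,0,0,0,1],
    [0,0,0,0,0,0,1],
    [0,0,0,0,0,0,1]
  ]
}}

```text
clock: 16.4
tool_pos: [511.4, 72.5, 204.1]
eef_rot: [-0.0, 0.977, 0.214, -0.002]
force: [1.1, 0.3, 0.6]
width: 0.2
grip_force: 0.0
```

```bash
python3 - <<'E'
from workcell import cams
from h import *
np.set_printoptions(precision=1,suppress=True)
p,d=cams.camera("scene");m=cams.camera_model("scene")
np.savez("s3.npz",p=p,d=d,K=m["camera_matrix"],T=m["pose"]);cv2.imwrite("pics/s3.png",p[...,::-1])
for k,b in {"red":(190,262),"blue":(463,271),"yellow":(357,263),"green":(271,256)}.items(): print(k,blob("s3",b,27 if k!="green" else 34))
E
```

```text
red (array([ 538.9, -273. ,   27. ]), np.float64(27.819588825984624), array([188.8, 262.4]), np.int32(243))
blue (array([519.6, 286.8,  27. ]), np.float64(27.675480258750667), array([463., 271.]), np.int32(241))
yellow (array([513.1,  71.8,  27. ]), np.float64(27.579318051208134), array([356.5, 263.2]), np.int32(244))
green (array([ 507.1, -105.3,   34. ]), np.float64(34.354808157834555), array([271.5, 254.2]), np.int32(213))
```

View pics/s3.png

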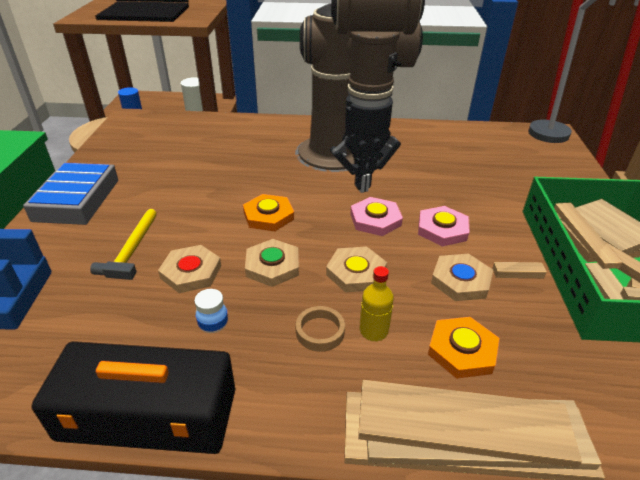

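Red (189,262), blue (463,271) and yellow (357,263) are home at about 27.7 mm. Green (271,254) is still out at 34 mm, nothing has shifted, and the arm is clear.

```bash
python3 -c "
from workcell import job
print(job.sign_off())"
```

```text
the job is handed in; nothing more can be done
None
```

I pressed the red, blue and yellow inlays home in that order with no more than about 9 N, left green and everything else where they were, and handed the job in at about 16 s; the sign-off did not return a verdict.

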